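Load the filled coagulation cassette into the free analyser bay

ROBOT

A 7-joint arm with a two-finger parallel gripper is mounted at the origin on the work surface. World frame = base frame: x ahead of the robot, y to its left, z up, the work surface at z = 0. Lengths are in m, angles in rad, forces in N, time in s.
With the tool pointing down it reaches from about 0.35 to 0.9 m from the base axis. Payload 8.1 kg.
Tool frame: the origin (TCP) lies at the centre of the arm's flange, where the gripper is bolted on; the fingertips stand 178 mm ahead of it and the grasp point (between the pads) lies 159 mm ahead of it; z points along the fingers, y is the line along which they close (so a half turn about z gives the same grasp; the last joint's range is limited). The gripper opens to 92 mm and grips with 3 to 60 N. Pads are 19 mm wide; open, the fingers measure 130 mm over their backs; the gripper's body (75 mm by 190 mm) begins 47 mm behind the grasp point.
Start: joints at [-1.24, 0.434, 0.025, 1.573, -0.012, 1.134, -0.075], TCP at [0.263, 0.567, 0.405] pointing down, gripper open.
Joint ranges: [-2.62, 2.62], [-0.44, 2.09], [-1.27, 1.32], [0.08, 2.57], [-1.32, 4.46], [0.12, 2], [-2.74, 2.74]. Speed limits (rad/s): [2.22, 2.22, 3.01, 3.01, 3.14, 3.14, 3.14].

INTERFACE

Orientations are given as a rotation vector (axis times angle).
In Python, from cell import arm gives the robot as it stands. The module is installed in compiled form; this text tells all that it offers.
- The arm moves only by the shell command python3 -m inch 'ROWS' [FORCE]. ROWS is text: rows parted by semicolons, each of 5 numbers parted by spaces: the shift along the tool's x, y, z in m, then the turn about the tool's z in rad, then the finger opening in m, from 0 to 0.0918. In form: x y z roll fingers; .... A call has 1 to 5 rows; each row is the pose to reach, as a shift and turn from the pose commanded when the call began, along the tool's axes at that moment; what a row does not reach only later rows make up. A row lasts 1/10 s, in which the tool goes at most 50 mm and 8.59 degrees, less where a joint would pass 70% of its speed; a pose out of reach is approached as far as the arm can. A call with a gripper value outside its range is refused whole. The fingers move at their own pace and stop on an object; FORCE is the grip in N (left out, the last holds). Time passes only in rows, so rows that repeat a pose let the fingers close. It gives the time, the measured TCP pose, the force, the opening and the grip force at its end, in the units of the state.
- arm.observe(): the state, without advancing time (a new reading comes with each control period).
- arm.get_image(name): name is "scene" or "top"; returns the picture (384x512x3 uint8, red, green, blue); there is no depth.
- arm.get_calibration(name): a dict with "intrinsics" (3x3 intrinsics, pixels), "pose" (4x4, takes a point from camera to world coordinates). Camera axes: x right, y up, looking along -z (the intrinsics and any distortion apply to the point x, -y, -z); pixel columns grow to the right and rows downward; lengths in m; the calibration is good to about 2 mm. A picture is of the moment at which its call begins. get_calibration takes no time and is no camera call.
- arm.sign_off(): hands the job in; it is judged then, once.
Trained networks look in the newest picture that a camera, given by its name, has taken for a name from the list of things; names that differ only in an ending like _2 or _b are one class to them, and where a whole thing is asked for, a point or a joint stands for the part that bears it (a point fixed in the world has none). Each returns a list of dicts, best first, with "conf" (0 to 1); they miss things now and then, are a little off and sometimes report something else, mostly with a low value. They report only what shows in the picture. A call takes as long as a camera call.
- arm.look_for(camera, query): "point" ([row, column] in pixels, amid what is visible of it).
- arm.silhouettes(camera, query): "region" (384x512 bool, what is visible of it) and "point" ([row, column] in pixels, amid what is visible of it).
- arm.place_of(camera, query): "point" ([row, column] in pixels: a listed point, or the origin of a listed thing).
The state is a dict: "clock": time; "joints": joint angles; "dq": joint speeds; "joint_efforts": joint torques, N m; "position": TCP position; "ee_rot": TCP orientation; "force": force on the tool from outside, world axes, zero at the start; "ft_torque": the same for the moment, N m; "width": opening from 0.0 (shut) to 1.0 (fully open); "gripper_force": force on a finger pad.
Only numpy, scipy, OpenCV 4.12 (cv2) and the standard library are available. Lean on these libraries where they do the work, as an engineer would, in place of code of your own. Each camera call takes 0.05 s, during which the arm holds its last target. There are 200 camera calls.

TASK

Take the filled test cassette with the purple band off its stand, turn it edge-on and slip it, brass contacts first, down the leaning slot of the analyser bay with the green lamp. Then press its end gently until you feel the carriage inside come fully home on its stop, and let go. Don't touch the running cassettes in the amber bays, don't force anything, and leave everything else on the bench where it is.

Things in the scene. Friction and masses are not known exactly. Their poses are not given: they have to be found in the camera images.
- cassette_mid (a point): Centre (half-way up) of the filled cassette with the purple band: a rigid flat plate 72 mm long, 44 wide, 8 thick, about 35 g, lying flat on the filling stand, underside 40 mm above the bench. x runs along its length from the purple grip band (the 20 mm at the -x end) to the nose with brass contacts (+x end, away from the robot), y across its width, z out of its window face (up at the start).
- cassette_nose (a point): The middle of the cassette's nose edge (the end with the brass contacts, which goes into the slot first), half-way up its thickness, 36 mm along x from the cassette's centre; same axes as the centre.
- cassette: The same cassette; origin at the centre of its underside (4 mm below its centre along its z), same axes.
- stand: Filling stand fixed to the bench, origin under its centre. Steel foot 96 x 52 x 8 mm (x, y, z), column, and a dark top pad 56 mm (x) x 24 mm (y) whose top is 40 mm above the bench; the cassette lies on the pad roughly along the stand's x and overhangs it all round, about 10 mm on each long side and 8 mm at each end.
- analyser: Fixed low ivory analyser; origin on the bench under its middle bay's mouth, x to its back, y along the row of bays. Three bays 88 mm apart; flat deck 120 mm above the bench, from 80 mm in front of the mouths to 190 mm behind, and 145 mm to the left (+y); a sloping screen to the right, to -255 mm. Lamp in front of each slot: green = free, amber = test running. Which bay is free varies.
- slot_mouth (a point): Mouth of the free slot (green lamp): centre of the slot at deck level, 120 mm above the bench. z points out along the slot (up, leaning 35 degrees from vertical towards the instrument's front), x across its thickness (to its back, upper wall), y along its width. Slot 47 mm wide (y), 10.5 mm thick (x); teal bevels widen the mouth at deck level to 53 mm by 22 mm, narrowing to the slot 3 mm lower.
- carriage (a joint): Travel in m of the contact carriage inside the free bay, on which the nose lands 34 to 46 mm down the slot: 0 to 0.002 at the start, 0.010 home on its hard stop. The stop's depth differs from bay to bay (nose 44 to 54 mm down, 28 to 18 mm of cassette standing out), so home is felt. It takes 5 to 10 N along the slot to move and stays where left; the cassette never falls home by itself.
- running1: A cassette under test in a bay with an amber lamp; its grip end stands 28 mm (along the slot) out of the deck. Not to be touched. Its origin is the centre of that bay's mouth, axes as for the free slot.
- running2: The other cassette under test, the same as the first.
- tube_rack: Bystander: white rack of purple-capped blood tubes, 70 x 230 mm, 92 mm high; origin under its centre.
- spare_box: Bystander: open carton of unused cassettes with teal bands, 115 x 90 mm, about 48 mm high; origin under its centre.
- spent_cassette: Bystander: a spent cassette with a grey band, 72 x 44 x 8 mm, lying flat on the bench; origin under its centre.
- timer: Bystander: ivory bench timer, 62 x 62 x 20 mm; origin under its centre.
- marker: Bystander: blue-capped marker pen lying on the bench, 130 mm long, 14 mm thick; origin on the bench under it.
- reagent: Bystander: amber glass reagent bottle, 52 mm in diameter, 95 mm high; origin under its centre.
- slide_box: Bystander: flat blue microscope-slide box, 85 x 200 x 34 mm; origin under its centre.

How it is judged:
On the way:
1. the cassette is edge-on in the free slot, nose first, at least 15 mm down, the carriage not yet home (x of cassette_nose in the frame of slot_mouth between -0.0035 and 0.0035 m and y of cassette_nose in the frame of slot_mouth between -0.0035 and 0.0035 m and angle between the x axis of cassette_mid and the z axis of slot_mouth, either way round below 0.12 rad and z of cassette_nose in the frame of slot_mouth below -0.015 m and value of joint carriage below 0.007 m), for 0.1 s.
At the end, for the whole second after the job is handed in: The cassette is in the green-lamp slot, nose down (nose within 3.5 mm of the slot's middle both ways, within 0.12 rad of its line, at least 41.5 mm down), the carriage is pressed at least 8.5 of its 10 mm, and the cassette is at rest and released (x of cassette_nose in the frame of slot_mouth between -0.0035 and 0.0035 m and y of cassette_nose in the frame of slot_mouth between -0.0035 and 0.0035 m and angle between the x axis of cassette_mid and the z axis of slot_mouth, either way round below 0.12 rad and value of joint carriage above 0.0085 m and z of cassette_nose in the frame of slot_mouth below -0.0415 m and linear speed of cassette below 0.01 m/s); the robot touches nothing.
It fails at once if a running cassette is touched with more than 5 N (contact force between any of the fingers, the arm, cassette and running1 above 5 N or contact force between any of the fingers, the arm, cassette and running2 above 5 N).
It fails at once if the cassette is forced: more than 45 N between it and the carriage (contact force between cassette and carriage_c0 above 45 N).
It fails at once if a bystander is moved by more than 20 mm or tipped over (distance of any of tube_rack, spare_box, spent_cassette, timer, marker, reagent, slide_box from where it was at the start of the episode above 0.02 m or angle between any of tube_rack, spare_box, spent_cassette, timer, marker, reagent, slide_box's own z axis and vertical above 0.3 rad).
It also fails if it takes over 51 s, if anything falls off the work surface, if the arm or the gripper's body presses on something with over 40 N, if the wrist force passes 120 N, or if a joint passes its speed limit or range.

## Working session

There is one attempt and no reset: what is moved stays moved. The work goes in short steps, Python scripts to look and compute and a shell command to move; the robot and the scene stay as the last step left them, time stands still between calls to the robot, and variables do not carry over. Pictures are saved under pics/ and viewed, at most 10 in all, crops included, and the job is handed in when it is done.

```bash
mkdir -p pics; cat > h.py <<'E'
import numpy as np, cv2
from cell import arm
from scipy.spatial.transform import Rotation as R
def ray(cam,pt):
    c=arm.get_calibration(cam);K=np.array(c["intrinsics"]);T=np.array(c["pose"])
    v=np.linalg.inv(K)@[pt[1],pt[0],1];d=T[:3,:3]@[v[0],-v[1],-v[2]]
    return T[:3,3],d/np.linalg.norm(d)
def onz(cam,pt,z):
    o,d=ray(cam,pt);return o+d*(z-o[2])/d[2]
def tri(p1,p2):
    a=[ray("scene",p1),ray("top",p2)]
    A=sum(np.eye(3)-np.outer(d,d) for o,d in a);b=sum((np.eye(3)-np.outer(d,d))@o for o,d in a)
    return np.linalg.solve(A,b)
def proj(cam,P):
    c=arm.get_calibration(cam);K=np.array(c["intrinsics"]);T=np.array(c["pose"])
    q=T[:3,:3].T@(np.array(P)-T[:3,3]);q=K@[q[0],-q[1],-q[2]];return q[[1,0]]/q[2]
def save(cam,name,crop=None,s=1):
    im=arm.get_image(cam)[:,:,::-1]
    if crop: r0,r1,c0,c1=crop;im=im[r0:r1,c0:c1]
    cv2.imwrite(f"pics/{name}.png",cv2.resize(im,None,fx=s,fy=s,interpolation=cv2.INTER_CUBIC))
E
python3 - <<'E'
from h import *
np.set_printoptions(precision=4,suppress=True)
for cam in("scene","top"):
    save(cam,cam+"0",None,1.5)
    c=arm.get_calibration(cam);print(cam,np.array(c["pose"]),c)
    for q,z in(("cassette_mid",.044),("cassette_nose",.044),("stand",0),("analyser",0),("slot_mouth",.12),("running1",.12),("running2",.12)):
        for r in arm.place_of(cam,q)[:3]: print(q,round(r["conf"],2),np.round(r["point"],1),onz(cam,r["point"],z))
s=arm.observe();print(s);print(R.from_rotvec(s["ee_rot"]).as_matrix())
E
```

```text
scene [[-0.1699 -0.8263  0.537   1.1972]
 [ 0.9855 -0.1426  0.0923  0.1011]
 [ 0.0003  0.5449  0.8385  1.1941]
 [ 0.      0.      0.      1.    ]] {'intrinsics': array([[473.7593,   0.    , 256.8489],
       [  0.    , 473.7593, 194.272 ],
       [  0.    ,   0.    ,   1.    ]]), 'pose': array([[-0.1699, -0.8263,  0.537 ,  1.1972],
       [ 0.9855, -0.1426,  0.0923,  0.1011],
       [ 0.0003,  0.5449,  0.8385,  1.1941],
       [ 0.    ,  0.    ,  0.    ,  1.    ]])}
cassette_mid 0.69 [209.  344.5] [0.4674 0.2281 0.044 ]
cassette_nose 0.76 [220.4 343.9] [0.505  0.2291 0.044 ]
stand 0.75 [214.3 346.3] [0.4567 0.2394 0.    ]
analyser 0.94 [225.  211.2] [ 0.5589 -0.1422  0.    ]
analyser 0.44 [209.7 345. ] [0.4416 0.2346 0.    ]
analyser 0.44 [207.9 345.1] [0.4353 0.2344 0.    ]
running1 0.81 [205.  241.3] [ 0.5499 -0.0522  0.12  ]
running1 0.54 [197.7 175.9] [ 0.5571 -0.23    0.12  ]
running2 0.81 [205.  241.3] [ 0.5499 -0.0522  0.12  ]
running2 0.54 [197.7 175.9] [ 0.5571 -0.23    0.12  ]
top [[-0.0079  0.9744 -0.2247  0.2579]
 [-1.     -0.0071  0.0043 -0.0421]
 [ 0.0026  0.2247  0.974
[... 851 characters left out ...]
 ]
running2 0.64 [249.7 248.1] [ 0.3464 -0.0438  0.12  ]
running2 0.58 [172.5 253.4] [ 0.5664 -0.0607  0.12  ]
{'clock': 0.8, 'joints': array([-1.2396,  0.4345,  0.025 ,  1.5732, -0.0116,  1.134 , -0.0751]), 'dq': array([ 0.0003,  0.    ,  0.0006,  0.0013, -0.0008,  0.0002,  0.0005]), 'joint_efforts': array([  0.0004, -66.7589,   0.9838, -31.4805,  -0.0608,   0.0324,
         0.    ]), 'position': array([0.2628, 0.5671, 0.4048]), 'ee_rot': array([0.6762, 3.0679, 0.0001]), 'force': array([0.5638, 0.1205, 0.5906]), 'ft_torque': array([-0.0319, -0.0228, -0.0476]), 'gripper_force': 0.0, 'width': 0.9957460814106583}
[[-0.9073  0.4204  0.0001]
 [ 0.4204  0.9073  0.    ]
 [-0.      0.0001 -1.    ]]
```

View pics/scene0.png

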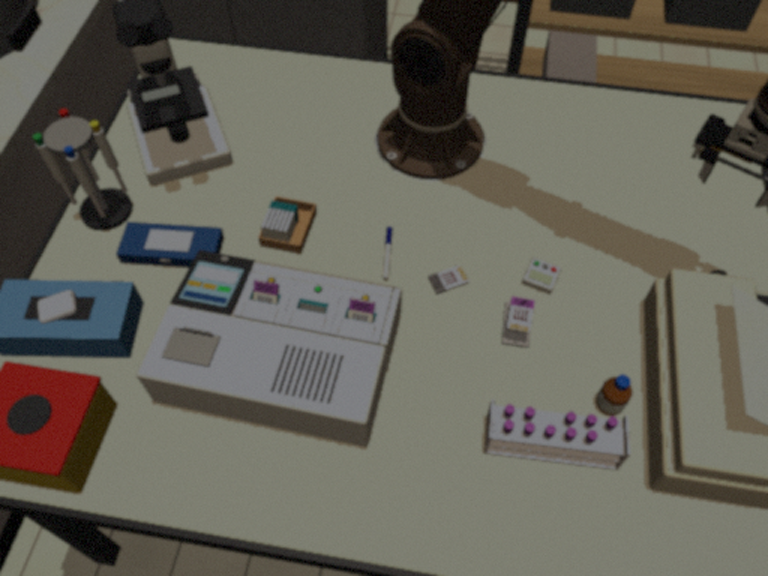

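View pics/top0.png

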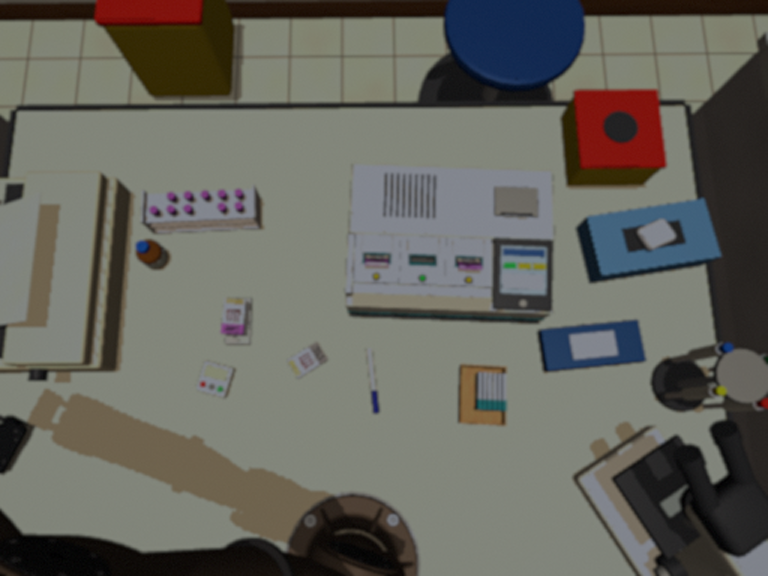

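The first view shows the purple-band cassette on its stand: scene picture about (345,213), top about (157,211). The middle bay's lamp is green: scene slot (209,204), top slot (281,173). Next I'll take enlarged crops and segment by colour.

```bash
python3 - <<'E'
from h import *
np.set_printoptions(precision=4,suppress=True)
ims={c:arm.get_image(c) for c in("scene","top")}
out=[]
for cam,boxes in(("scene",((175,235,155,275),(190,240,320,370))),("top",((155,215,225,345),(185,235,132,182)))):
    im=ims[cam];hsv=cv2.cvtColor(im,cv2.COLOR_RGB2HSV)
    row=[cv2.resize(im[b[0]:b[1],b[2]:b[3]][:,:,::-1],(520,260) if i==0 else (270,260),interpolation=cv2.INTER_CUBIC) for i,b in enumerate(boxes)]
    out.append(np.hstack(row))
    b=boxes[0];H,S,V=[hsv[b[0]:b[1],b[2]:b[3],k] for k in range(3)]
    for nm,m,z in(("teal",(H>78)&(H<100)&(S>60),.12),("green",(H>45)&(H<75)&(S>80),.12),("purple",(H>125)&(H<170)&(S>50),.135)):
        n,l,st,ce=cv2.connectedComponentsWithStats(m.astype(np.uint8))
        for k in range(1,n):
            if st[k,4]>5:
                p=[ce[k][1]+b[0],ce[k][0]+b[2]];print(cam,nm,st[k],p,onz(cam,p,z))
    for q in("cassette_mid","slot_mouth"):
        for r in arm.silhouettes(cam,q)[:2]:
            y,x=np.nonzero(r["region"]);print(cam,q,r["conf"],r["point"],len(y),y.min(),y.max(),x.min(),x.max(),cv2.minAreaRect(np.c_[x,y].astype(np.float32)))
cv2.imwrite("pics/crops.png",np.vstack(out))
E
```

```text
scene teal [45 25 18  5 46] [np.float64(201.80434782608697), np.float64(208.67391304347825)] [ 0.5549 -0.1401  0.12  ]
scene green [55 16  4  3 10] [np.float64(192.2), np.float64(211.5)] [ 0.5235 -0.1395  0.12  ]
scene purple [ 14  12  16  10 109] [np.float64(191.58715596330276), np.float64(177.11926605504587)] [ 0.5467 -0.2272  0.135 ]
scene purple [ 78  25  17   9 109] [np.float64(203.8256880733945), np.float64(240.8440366972477)] [ 0.5555 -0.0519  0.135 ]
scene cassette_mid 0.56 [211.6, 344.1] 369 198 222 337 355 ((346.1812438964844, 209.89085388183594), (16.19005584716797, 23.260814666748047), 7.594643592834473)
scene cassette_mid 0.33 [162.9, 106.8] 1730 148 178 77 148 ((112.54972076416016, 163.0552520751953), (70.58650970458984, 29.065034866333008), 3.012787342071533)
top teal [50 15 10  1 10] [np.float64(170.0), np.float64(279.5)] [ 0.5733 -0.1359  0.12  ]
top teal [48 19 18  3 37] [np.float64(175.35135135135135), np.float64(281.27027027027026)] [ 0.5574 -0.1406  0.12  ]
top teal [10 53 27  2 41] [np.float64(208.390243902439), np.float64(249.4390243902439)] [ 0.4618 -0.0484  0
[... 261 characters left out ...]
176.5), np.float64(339.5)] [ 0.5528 -0.3077  0.12  ]
top green [55 29  4  3 10] [np.float64(185.0), np.float64(281.2)] [ 0.5289 -0.1397  0.12  ]
top purple [18 17 16  3 29] [np.float64(173.24137931034483), np.float64(250.20689655172413)] [ 0.5603 -0.0513  0.135 ]
top purple [80 20 17  5 75] [np.float64(176.94666666666666), np.float64(312.97333333333336)] [ 0.5481 -0.229   0.135 ]
top cassette_mid 0.89 [208.2, 156.0] 358 199 222 147 163 ((155.05172729492188, 210.3793182373047), (15.114277839660645, 24.000146865844727), 4.763641834259033)
top slot_mouth 0.68 [263.8, 321.1] 1279 243 283 304 338 ((321.24359130859375, 262.5888366699219), (33.20112609863281, 39.755855560302734), 4.085616588592529)
```

View pics/crops.png

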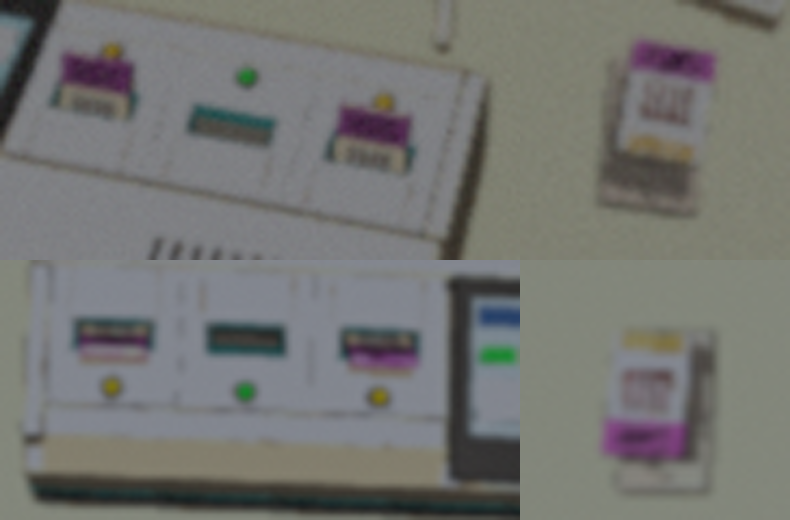

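The crops put the free bay's teal mouth, centre of its outer bevel, at about top (row 173.3, col 281.9) and scene (204.1, 208.3). The cassette's top face runs from nose at top (199, 156.1) to tail at top (222.9, 155). In the scene picture that is nose (220.2, 345.4) and tail (198.8, 348.5).

```bash
python3 - <<'E'
from h import *
np.set_printoptions(precision=4,suppress=True)
S,T=(203.7,207.9),(172.9,281.5)
print("slot",onz("scene",S,.12),onz("top",T,.12),tri(S,T))
for n,s,t in(("nose",(219.8,345),(198.6,155.7)),("tail",(198.4,348.1),(222.5,154.6))):
    print(n,onz("scene",s,.048),onz("top",t,.048),tri(s,t))
# bay line yaw from lamps & bevels: lamps in crops (x,y)/4.333
for cam,z,ps in(("scene",.122,((112,50),(246,77),(384,102))),("top",.122,((112,127),(246,132),(377,137)))):
    o=(175,155) if cam=="scene" else (155,225)
    q=np.array([onz(cam,(o[0]+y/4.333-.4,o[1]+x/4.333-.4),z) for x,y in ps]);d=q[2]-q[0];print(cam,q,"row yaw",np.arctan2(d[0],d[1]) , np.linalg.norm(d))
E
```

```text
slot [ 0.561  -0.1408  0.12  ] [ 0.5647 -0.1414  0.12  ] [ 0.5635 -0.1405  0.124 ]
nose [0.5049 0.2315 0.048 ] [0.5067 0.2331 0.048 ] [0.5062 0.2319 0.0504]
tail [0.4325 0.2353 0.048 ] [0.4342 0.2332 0.048 ] [0.4339 0.234  0.0496]
scene [[ 0.5199 -0.2269  0.122 ]
 [ 0.5254 -0.1392  0.122 ]
 [ 0.5289 -0.0509  0.122 ]] row yaw 0.051328117554562715 0.17625658225709054
top [[ 0.5323 -0.0519  0.122 ]
 [ 0.5283 -0.14    0.122 ]
 [ 0.5243 -0.226   0.122 ]] row yaw -3.095550612977058 0.1743652329590634
```

```bash
python3 -m inch '-0.303 -0.226 0.1 -0.40 0.07; -0.303 -0.226 0.1 -0.40 0.07; -0.303 -0.226 0.1 -0.40 0.07; -0.303 -0.226 0.1 -0.40 0.07; -0.303 -0.226 0.1 -0.40 0.07'
cat >> h.py <<'E'
np.set_printoptions(precision=4,suppress=True)
def goto(x,y,ztip_grasp,yaw,psi_only=False):
    """print tool-axis shift to bring grasp point to (x,y,z), tool y at yaw+90deg"""
    s=arm.observe();M=R.from_rotvec(s["ee_rot"]).as_matrix();p=s["position"]
    d=np.array([x,y,ztip_grasp+.159])-p
    a=np.arctan2(M[1,1],M[0,1]);print("shift",M.T@d,"roll",-((yaw+np.pi/2-a+np.pi/2)%np.pi-np.pi/2),"t",s["clock"],"grasp",p-[0,0,.159],"F",s["force"],"w",s["width"]*.0918,"g",s["gripper_force"],"tilt",M[:,2])
E
python3 -c "
from h import *
goto(.443,.234,.05,-.035)"
```

```text
clock: 1.6
position: [0.3784, 0.3527, 0.3406]
ee_rot: [0.053, 3.141, 0.001]
force: [0.7, 0.1, -1.0]
width: 0.763
gripper_force: 0.0
shift [-0.0684 -0.1166  0.1315] roll 0.0013947065109947143 t 1.6 grasp [0.3784 0.3527 0.1816] F [ 0.7455  0.0753 -0.9663] w 0.07002201678336883 g 0.0 tilt [ 0.0005  0.0006 -1.    ]
```

```bash
python3 -m inch '-0.034 -0.058 0.025 0 0.07; -0.068 -0.117 0.05 0 0.07; -0.068 -0.117 0.05 0 0.07; -0.068 -0.117 0.05 0 0.07' >/dev/null
python3 -c "
from h import *
goto(.443,.234,.05,-.035); save('scene','s1',(150,278,250,420),4)"
```

```text
shift [0.001  0.0052 0.0802] roll -0.007712314018010424 t 2.0 grasp [0.4439 0.2291 0.1302] F [-0.8622  0.5239  0.1782] w 0.06997356983296023 g 0.0 tilt [-0.0012 -0.0044 -1.    ]
```

View pics/s1.png

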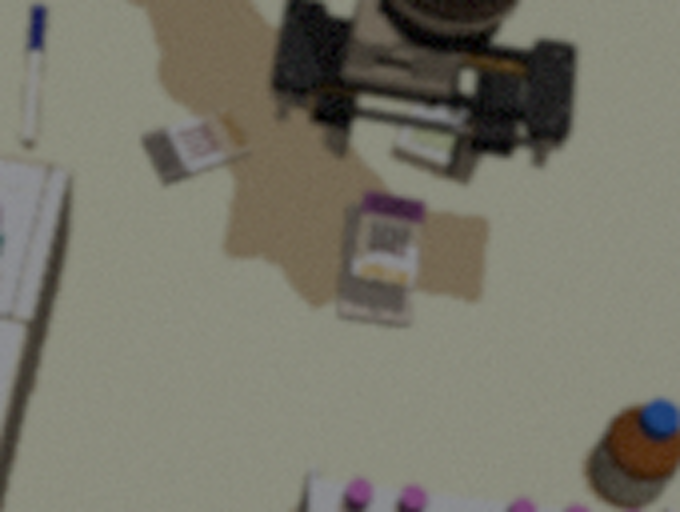

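The picture shows the open gripper over the bench with the cassette still on its stand ahead of and below it, around crop (390,235). I'll lower it.

```bash
python3 -m inch '0 0.001 0.03 0 0.07; 0 0.001 0.06 0 0.07; 0 0.001 0.08 0 0.07; 0 0.001 0.08 0 0.07; 0 0.001 0.08 0 0.07' >/dev/null
python3 -c "
from h import *
goto(.443,.234,.05,-.035); save('scene','s2',(165,265,280,400),5);save('top','t2',(165,265,100,220),5)
import cv2
cv2.imwrite('pics/st2.png',cv2.resize(np.vstack([cv2.imread('pics/s2.png'),cv2.imread('pics/t2.png')]),(360,600)))"
```

```text
shift [-0.0015 -0.0033  0.0023] roll 0.002337530553836231 t 2.55 grasp [0.4417 0.2373 0.0523] F [ 0.686  -0.0018  0.1486] w 0.06997475866544646 g 0.0 tilt [-0.0001  0.0004 -1.    ]
```

View pics/st2.png

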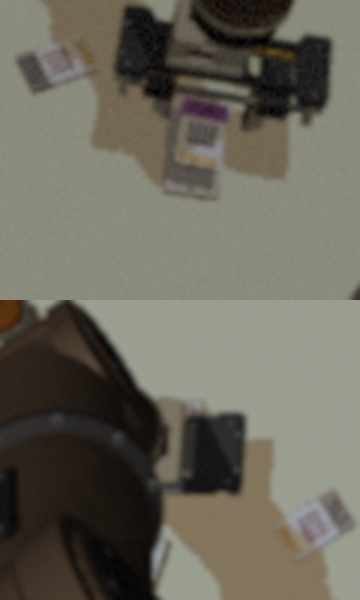

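The fingers straddle the purple band: inner faces at about 170 and 243, band centre about 205 in the upper crop. I'll close and lift.

```bash
python3 -m inch '-0.001 -0.003 0.001 0 0.07; -0.001 -0.003 0.001 0 0.04; -0.001 -0.003 0.001 0 0.04; -0.001 -0.003 0.001 0 0.04; -0.001 -0.003 0.001 0 0.04' 4
python3 -m inch '0 0 0 0 0.04; 0 0 -0.01 0 0.04; 0 0 -0.03 0 0.04; 0 0 -0.06 0 0.04; 0 0 -0.08 0 0.04'
python3 -m inch '0 0 -0.04 0 0.04; 0 0 -0.05 0 0.04; 0 0 -0.05 0 0.04' >/dev/null
python3 -c "
from h import *
goto(.443,.234,.05,-.035); save('scene','s3',(165,265,280,400),6)"
```

```text
clock: 3.15
position: [0.4427, 0.2334, 0.2099]
ee_rot: [0.053, 3.141, 0.0]
force: [0.7, -0.8, 1.3]
width: 0.476
gripper_force: 4.0
clock: 3.65
position: [0.4428, 0.2333, 0.2919]
ee_rot: [0.053, 3.14, 0.001]
force: [0.1, 1.0, 1.2]
width: 0.477
gripper_force: 4.0
shift [0.0005 0.0002 0.1328] roll 0.0011078099252535 t 3.95 grasp [0.4431 0.2335 0.1828] F [-0.0251 -0.5093 -0.8867] w 0.04372317006168799 g 3.998669609427452 tilt [ 0.0033  0.0022 -1.    ]
```

View pics/s3.png

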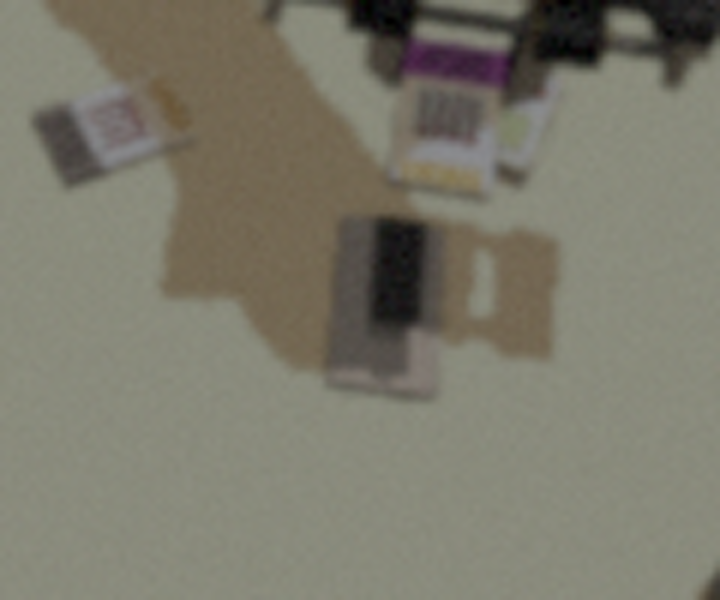

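The cassette is held and clear of the pad: tail edge at about (171.7,356.3), nose edge at (195.8,353). I'll work out its pitch.

```bash
cat >> h.py <<'E'
def pitchproj(cam,g,yaw,drop,tail,ths=(0,15,30,45,55,65,75,90)):
    """project top-face mid nose/tail edges for pitch angles (nose down)"""
    for t in ths:
        c,s=np.cos(np.radians(t)),np.sin(np.radians(t));u=np.array([c*np.cos(yaw),c*np.sin(yaw),-s]);n=np.array([s*np.cos(yaw),s*np.sin(yaw),c])
        P=np.array(g)-[0,0,drop]
        print(cam,t,"nose",proj(cam,P+u*(.072-tail)+n*.004),"tail",proj(cam,P-u*tail+n*.004),"nosexyz",P+u*(.072-tail))
E
python3 -c "
from h import *
pitchproj('scene',[.4431,.2335,.1828],-.035,.006,.009)"
```

```text
scene 0 nose [194.1516 353.0266] tail [171.7077 355.6517] nosexyz [0.5061 0.2313 0.1768]
scene 15 nose [197.2699 351.9818] tail [171.6257 355.7504] nosexyz [0.5039 0.2314 0.1605]
scene 30 nose [198.808  351.1739] tail [171.7959 355.8028] nosexyz [0.4976 0.2316 0.1453]
scene 45 nose [198.7183 350.65  ] tail [172.208 355.805] nosexyz [0.4876 0.2319 0.1323]
scene 55 nose [197.7832 350.4714] tail [172.6043 355.7783] nosexyz [0.4792 0.2322 0.1252]
scene 65 nose [196.197 350.432] tail [173.0845 355.7297] nosexyz [0.4697 0.2326 0.1197]
scene 75 nose [194.0193 350.5297] tail [173.6338 355.6607] nosexyz [0.4594 0.2329 0.1159]
scene 90 nose [189.8055 350.9203] tail [174.5498 355.5239] nosexyz [0.4431 0.2335 0.1138]
```

It is still flat, pitch about 5°. I only control roll, so the pitch has to come from pivoting in the fingers. I'll relax to 3 N and use sharp upward turnarounds so inertia swings the nose down.

```bash
python3 -m inch '0 0 -0.02 0 0.04; 0 0 -0.03 0 0.04; 0 0 0.01 0 0.04; 0 0 0.06 0 0.04; 0 0 0.01 0 0.04' 3 
python3 -m inch '0 0 -0.035 0 0.04; 0 0 -0.05 0 0.04; 0 0 -0.025 0 0.04; 0 0 0.02 0 0.04; 0 0 -0.03 0 0.04'>/dev/null
python3 -m inch '0 0 -0.02 0 0.04; 0 0 -0.02 0 0.04; 0 0 -0.02 0 0.04'>/dev/null
cat >> h.py <<'E'
def where(yaw,drop=.006,tail=.009,cams=("scene",)):
    s=arm.observe();g=s["position"]-[0,0,.159];print("grasp",g,"t",s["clock"],"w",s["width"]*.0918,"F",s["force"])
    for cam in cams:
        arm.get_image(cam)
        for q in("cassette_nose","cassette_mid"):
            for r in arm.place_of(cam,q)[:2]: print(cam,q,r["conf"],r["point"])
        for t in range(0,91,15):
            c,sn=np.cos(np.radians(t)),np.sin(np.radians(t));u=np.array([c*np.cos(yaw),c*np.sin(yaw),-sn]);P=g-[0,0,drop]
            print(t,"nose",proj(cam,P+u*(.072-tail)),"mid",proj(cam,P+u*(.036-tail)))
E
python3 -c "
from h import *
where(-.035)"
```

```text
clock: 4.5
position: [0.4395, 0.2316, 0.3106]
ee_rot: [-0.052, -3.114, 0.03]
force: [-1.8, -0.0, -2.1]
width: 0.473
gripper_force: 3.0
grasp [0.4426 0.2332 0.2201] t 5.3 w 0.043962554372593984 F [-0.2948 -0.3225 -0.2909]
scene cassette_nose 0.94 [186.7, 353.6]
scene cassette_mid 0.74 [174.3, 354.6]
0 nose [186.6833 355.1984] mid [175.1434 356.5273]
15 nose [189.5989 354.1515] mid [176.4426 356.0757]
30 nose [190.8781 353.3599] mid [177.0649 355.7259]
45 nose [190.496  352.8678] mid [176.9791 355.5002]
60 nose [188.5415 352.6964] mid [176.2026 355.4116]
75 nose [185.1952 352.845 ] mid [174.7978 355.4639]
90 nose [180.7059 353.2946] mid [172.8647 355.6517]
```

```bash
python3 -c "
from h import *
where(-.035,cams=('top',))
save('scene','s4a',(150,220,315,395),5);save('top','t4a',(150,250,110,210),4)
a=cv2.imread('pics/s4a.png');b=cv2.imread('pics/t4a.png')[:350]
cv2.imwrite('pics/st4.png',np.hstack([a,b]))"
```

```text
grasp [0.4423 0.233  0.2198] t 5.45 w 0.044039729216954156 F [-0.401  -0.5751 -0.5092]
top cassette_mid 0.54 [247.1, 245.2]
0 nose [186.5265 142.7333] mid [200.0192 141.5549]
15 nose [188.7114 144.1906] mid [200.8875 142.1965]
30 nose [192.2518 145.3787] mid [202.3747 142.7278]
45 nose [196.8861 146.2352] mid [204.3748 143.1162]
60 nose [202.3124 146.7189] mid [206.7538 143.3384]
75 nose [208.205  146.8086] mid [209.3578 143.3817]
90 nose [214.2249 146.502 ] mid [212.0215 143.244 ]
```

View pics/st4.png

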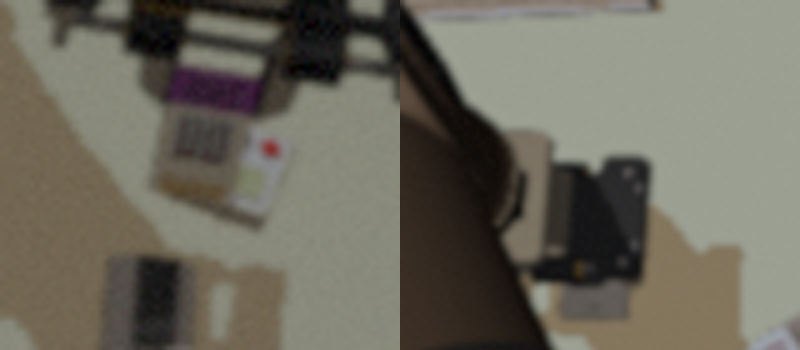

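The cassette now narrows towards its nose: band about 97 px wide, nose about 86 px in the left crop. So it has swung well down. I'll firm up the grip and carry it over the analyser, where the top camera can confirm.

```bash
python3 -c "
from h import *
goto(.525,-.139,.235,-.048)"
```

```text
shift [-0.095  -0.3692 -0.0144] roll 0.014142744842910338 t 5.7 grasp [0.4426 0.2332 0.2205] F [ 0.3768 -0.4071 -0.2951] w 0.044160989996557785 g 2.9999861866235733 tilt [-0.0004 -0.0003 -1.    ]
```

```bash
python3 -m inch '0 0 0 0 0.04; 0 -0.01 -0.005 0 0.04; -0.008 -0.035 -0.015 0.014 0.04; -0.018 -0.07 -0.015 0.014 0.04; -0.03 -0.11 -0.015 0.014 0.04' 12 
python3 -m inch '-0.010 -0.04 0 0 0.04; -0.02 -0.08 0 0 0.04; -0.03 -0.12 0 0 0.04; -0.042 -0.16 0 0 0.04; -0.052 -0.2 0 0 0.04' >/dev/null
python3 -m inch '-0.008 -0.035 0 0 0.04; -0.013 -0.05 0 0 0.04; -0.013 -0.055 0 0 0.04; -0.013 -0.055 0 0 0.04; -0.013 -0.055 0 0 0.04' 
python3 -c "
from h import *
goto(.525,-.139,.235,-.048)
where(-.048,cams=('scene','top'))
save('scene','s5a',(140,220,165,255),5);save('top','t5a',(130,230,225,325),4)
a=cv2.imread('pics/s5a.png')[:350,:400];b=cv2.imread('pics/t5a.png')[:350]
cv2.imwrite('pics/st5.png',np.hstack([a,b]))"
```

```text
clock: 6.2
position: [0.4689, 0.1213, 0.3956]
ee_rot: [0.072, 3.14, 0.001]
force: [1.7, -0.9, 0.2]
width: 0.475
gripper_force: 12.0
clock: 7.2
position: [0.5214, -0.1344, 0.3948]
ee_rot: [-0.073, -3.141, -0.001]
force: [-0.2, 0.2, -0.8]
width: 0.479
gripper_force: 12.0
shift [-0.0038 -0.0045  0.0008] roll 0.0014832371952324674 t 7.2 grasp [ 0.5214 -0.1344  0.2358] F [-0.1624  0.1955 -0.8248] w 0.043928431905996976 g 12.00012356042862 tilt [-0.0002  0.0008 -1.    ]
grasp [ 0.5214 -0.1344  0.2358] t 7.2 w 0.043928431905996976 F [-0.1624  0.1955 -0.8248]
scene cassette_nose 0.64 [190.6, 209.6]
scene cassette_mid 0.58 [176.0, 208.5]
0 nose [188.1724 203.2422] mid [176.4298 207.2527]
15 nose [191.1248 204.1041] mid [177.7466 207.5972]
30 nose [192.4122 205.3583] mid [178.375  208.1139]
45 nose [192.0116 206.9035] mid [178.2838 208.7644]
60 nose [190.0151 208.6264] mid [177.4913 209.5028]
75 nose [186.6076 210.4114] mid [176.061  210.2789]
90 nose [182.0425 212.1468] mid [174.0948 211.0416]
0 nose [154.7961 283.11  ] mid [167.9974 282.8143]
15 nose [157.4191 282.5801] mid [169.0584 282.5854]
30 nose [161.3242 282.0645] mid [170.7084 282.3595]
45 nose [166.2304 281.5941] mid [172.8313 282.151 ]
60 nose [171.8226 281.195 ] mid [175.2857 281.9731]
75 nose [177.7669 280.889 ] mid [177.9134 281.8368]
90 nose [183.7221 280.693 ] mid [180.5476 281.7507]
```

View pics/st5.png

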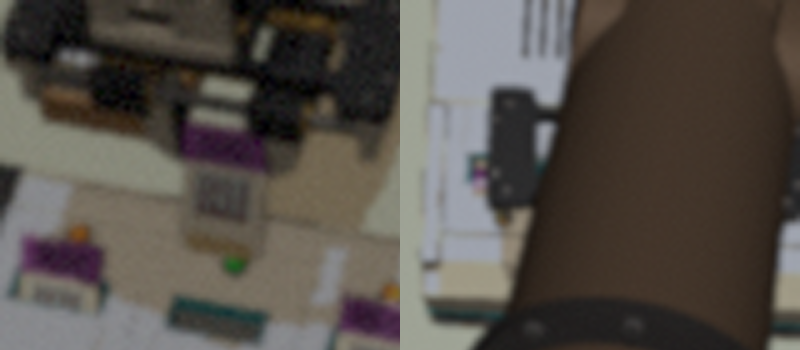

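The scene picture shows the nose at about (190,209), which matches a pitch near 60°. The slot needs 55°, so the swing worked. Next I'll bring the nose just above the mouth.

```bash
python3 -c "
from h import *
goto(.531,-.1395,.189,-.048)"
```

```text
shift [-0.0095 -0.0039  0.0468] roll 0.0007436340315352119 t 7.6 grasp [ 0.5217 -0.1351  0.2358] F [ 0.707  -0.8641 -0.6089] w 0.04377276409142708 g 11.999958157539368 tilt [ 0.0001  0.0001 -1.    ]
```

```bash
python3 -m inch '-0.003 -0.001 0.012 0 0.04; -0.0095 -0.004 0.03 0 0.04; -0.0095 -0.004 0.042 0 0.04; -0.0095 -0.004 0.047 0 0.04; -0.0095 -0.004 0.047 0 0.04' >/dev/null
python3 -c "
from h import *
goto(.531,-.1395,.1806,-.048)
where(-.048)
print('mouth px',proj('scene',[.5625,-.141,.12]))
save('scene','s6',(170,220,170,250),9)"
```

```text
shift [-0.0005  0.0003  0.0071] roll -1.7178936991379956e-05 t 8.1 grasp [ 0.5305 -0.1398  0.1877] F [-0.0395  0.8534  0.9304] w 0.04363175537472746 g 11.999963521957397 tilt [-0.0021  0.0003 -1.    ]
grasp [ 0.5305 -0.1398  0.1877] t 8.1 w 0.04363175537472746 F [-0.0395  0.8534  0.9304]
scene cassette_nose 0.61 [201.3, 208.7]
0 nose [201.4185 202.1094] mid [189.8145 206.019 ]
15 nose [204.121  202.9595] mid [191.0229 206.3599]
30 nose [205.2003 204.192 ] mid [191.5584 206.8683]
45 nose [204.6438 205.7078] mid [191.3954 207.5069]
60 nose [202.5504 207.3961] mid [190.5564 208.2306]
75 nose [199.1076 209.1435] mid [189.1073 208.9902]
90 nose [194.5683 210.8406] mid [187.1509 209.7356]
mouth px [204.1504 207.7075]
```

View pics/s6.png

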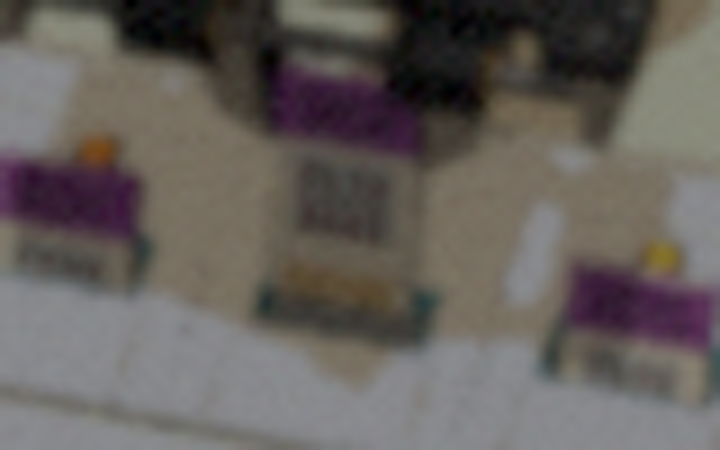

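The nose (crop y ≈ 307, sides 275–412) sits centred over the teal mouth (258–432, centre y ≈ 312), about 7 mm above the deck. I'll ease it in along the slot line with a softer grip.

```bash
python3 -m inch '0 0 0.005 0 0.04; 0.0005 0 0.010 0 0.04; 0.001 0 0.0142 0 0.04; -0.0016 0 0.0183 0 0.04; -0.0016 0 0.0183 0 0.04' 5
python3 -c "
from h import *
where(-.048)"
```

```text
clock: 8.8
position: [0.5327, -0.14, 0.3288]
ee_rot: [-0.075, -3.14, -0.0]
force: [0.9, 0.3, -0.5]
width: 0.477
gripper_force: 5.0
grasp [ 0.5327 -0.14    0.1698] t 8.8 w 0.04383266838203171 F [ 0.8558  0.2931 -0.4602]
scene cassette_nose 0.7 [207.5, 206.5]
scene cassette_mid 0.94 [199.0, 205.0]
0 nose [205.8608 202.5305] mid [194.3182 206.3895]
15 nose [208.479  203.3659] mid [195.4899 206.7246]
30 nose [209.4897 204.5794] mid [195.9947 207.2254]
45 nose [208.8839 206.0734] mid [195.8087 207.8549]
60 nose [206.7622 207.739 ] mid [194.9559 208.5688]
75 nose [203.3125 209.464 ] mid [193.5027 209.3186]
90 nose [198.7878 211.1404] mid [191.5521 210.0547]
```

```bash
python3 -m inch '-0.0025 0 0.004 0 0.04; -0.005 0 0.0085 0 0.04; -0.005 0 0.0085 0 0.04' 5
python3 -c "
from h import *
where(-.048); goto(.5436,-.14,.153,-.048)"
```

```text
clock: 9.25
position: [0.5379, -0.1402, 0.3204]
ee_rot: [-0.075, -3.14, -0.0]
force: [1.4, -0.8, 0.1]
width: 0.48
gripper_force: 5.0
grasp [ 0.5379 -0.1402  0.1614] t 9.25 w 0.04403885815880914 F [ 1.392  -0.8045  0.1394]
scene cassette_nose 0.78 [212.6, 206.7]
scene cassette_mid 0.57 [198.1, 206.9]
0 nose [209.2582 202.298 ] mid [197.7039 206.147 ]
15 nose [211.8261 203.1333] mid [198.8542 206.4821]
30 nose [212.79   204.3455] mid [199.3385 206.9825]
45 nose [212.1437 205.8374] mid [199.1346 207.6112]
60 nose [209.9901 207.5   ] mid [198.2674 208.3238]
75 nose [206.5188 209.2216] mid [196.8043 209.0721]
90 nose [201.9835 210.8943] mid [194.8487 209.8065]
shift [-0.006   0.0005  0.0089] roll 0.0001547419992000698 t 9.4 grasp [ 0.5376 -0.1402  0.1619] F [ 0.7048 -0.5259  0.183 ] w 0.0440917730769368 g 4.999992772936821 tilt [-0.0001  0.     -1.    ]
```

```bash
python3 -m inch '-0.003 0 0.0045 0 0.04; -0.006 0 0.009 0 0.04; -0.006 0 0.009 0 0.04' 5
python3 -c "
from h import *
goto(.5436,-.14,.153,-.048)
save('scene','s7',(180,230,170,250),9)"
```

```text
clock: 9.7
position: [0.5439, -0.1404, 0.3113]
ee_rot: [-0.075, -3.14, -0.0]
force: [0.6, 0.6, -0.0]
width: 0.479
gripper_force: 5.0
shift [ 0.0003  0.0004 -0.0007] roll 0.0003051031434715412 t 9.7 grasp [ 0.5439 -0.1404  0.1523] F [ 0.6466  0.6046 -0.0058] w 0.04395292073642739 g 4.999979808926582 tilt [-0.0004  0.     -1.    ]
```

View pics/s7.png

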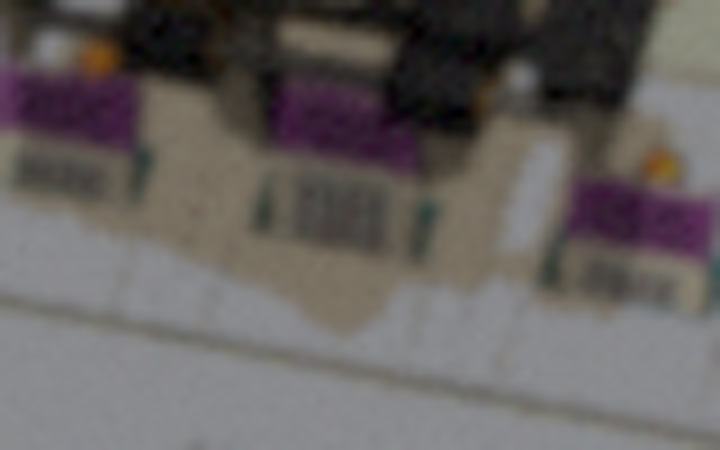

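The cassette is in the slot, brass hidden between the teal bevels, about 30 mm down and parallel to its neighbours. I'll push on along the slot and watch the force.

```bash
python3 -m inch '-0.0017 0 0.0025 0 0.04; -0.0034 0 0.005 0 0.04; -0.005 0 0.0072 0 0.04; -0.005 0 0.0072 0 0.04' 10
python3 -m inch '-0.0011 0 0.0016 0 0.04; -0.0011 0 0.0016 0 0.04; -0.0022 0 0.0032 0 0.04; -0.0022 0 0.0032 0 0.04'
```

```text
clock: 10.15
position: [0.5486, -0.1408, 0.3047]
ee_rot: [-0.075, -3.141, 0.0]
force: [-0.3, 0.8, 0.4]
width: 0.485
gripper_force: 10.0
clock: 10.55
position: [0.5508, -0.1409, 0.3015]
ee_rot: [-0.075, -3.141, 0.0]
force: [-1.5, -0.3, 3.1]
width: 0.476
gripper_force: 10.0
```

```bash
python3 -m inch '-0.0006 0 0.0008 0 0.04; -0.0006 0 0.0008 0 0.04; -0.0012 0 0.0016 0 0.04; -0.0012 0 0.0016 0 0.04'
python3 -c "
from h import *
where(-.048)"
```

```text
clock: 10.95
position: [0.552, -0.141, 0.2999]
ee_rot: [-0.075, -3.141, 0.0]
force: [-1.9, -0.3, 2.5]
width: 0.475
gripper_force: 10.0
grasp [ 0.552  -0.141   0.1409] t 10.95 w 0.04358650425562696 F [-1.8872 -0.2891  2.5246]
scene cassette_nose 0.68 [218.7, 209.7]
scene cassette_nose 0.66 [270.0, 404.3]
scene cassette_mid 0.52 [207.1, 205.6]
0 nose [217.9285 201.4933] mid [206.3305 205.3247]
15 nose [220.3727 202.3316] mid [207.428  205.6614]
30 nose [221.2195 203.5448] mid [207.8615 206.1624]
45 nose [220.4702 205.0355] mid [207.6122 206.7908]
60 nose [218.2335 206.6952] mid [206.7076 207.5023]
75 nose [214.7032 208.4123] mid [205.2177 208.2486]
90 nose [210.1359 210.0792] mid [203.2474 208.9803]
```

The tips are about 3 mm above the deck and the cassette is about 45 mm down. I'll release with a small opening, rise, shut the fingers and press the end.

```bash
python3 -m inch '0 0 0 0 0.054; 0 0 0 0 0.054; 0 0 -0.02 0 0.054; 0 0 -0.05 0 0.054; 0 0 -0.05 0 0.0' 
python3 -m inch '0.0045 0 0 0 0; 0.0045 0 0 0 0; 0.0045 0 0 0 0; 0.0045 0 0 0 0'
python3 -c "
from h import *
arm.get_image('scene')
for q in('cassette_mid','cassette'): print(q,[(round(r['conf'],2),r['point']) for r in arm.look_for('scene',q)[:3]])
goto(.5475,-.141,.166,-.048)"
```

```text
clock: 11.6
position: [0.5532, -0.1414, 0.3534]
ee_rot: [0.075, 3.135, -0.001]
force: [-0.4, -0.3, 0.3]
width: 0.543
gripper_force: 0.0
clock: 12.0
position: [0.5473, -0.1406, 0.3493]
ee_rot: [-0.075, -3.14, -0.0]
force: [-0.2, 0.3, 0.2]
width: 0.204
gripper_force: 0.0
cassette_mid [(0.48, [200.5, 207.0])]
cassette [(0.56, [198.4, 206.3])]
shift [-0.0001 -0.0003  0.0246] roll 7.877988424276339e-05 t 12.15 grasp [ 0.5474 -0.1407  0.1906] F [-0.1447  0.269  -0.7656] w 0.006774901818759852 g 0.0 tilt [-0.0005  0.0001 -1.    ]
```

```bash
python3 -m inch '0 0 0.01 0 0; 0 0 0.02 0 0; 0 0 0.024 0 0; 0 0 0.026 0 0; 0 0 0.026 0 0' 20
python3 -m inch '-0.0006 0 0.001 0 0; -0.0006 0 0.001 0 0; -0.0012 0 0.002 0 0; -0.0012 0 0.002 0 0'
```

```text
clock: 12.65
position: [0.5474, -0.1407, 0.3235]
ee_rot: [-0.075, -3.14, -0.0]
force: [-0.1, -0.2, 0.7]
width: 0.001
gripper_force: 0.0
clock: 13.05
position: [0.5487, -0.1408, 0.322]
ee_rot: [0.075, 3.14, 0.0]
force: [-0.1, -0.3, 0.3]
width: 0.004
gripper_force: 0.0
```

```bash
for i in 1 2; do python3 -m inch '-0.0003 0 0.0005 0 0; -0.0006 0 0.001 0 0; -0.0006 0 0.001 0 0' | egrep 'pos|force: \['; done
```

```text
position: [0.5493, -0.1408, 0.3209]
force: [0.6, -0.2, -1.0]
position: [0.5499, -0.1408, 0.3199]
force: [0.6, 0.2, 1.1]
```

```bash
for i in 1 2 3; do python3 -m inch '-0.0003 0 0.0005 0 0; -0.0006 0 0.001 0 0; -0.0006 0 0.001 0 0' | egrep 'pos|force: \['; done
```

```text
position: [0.5503, -0.1409, 0.3191]
force: [-2.4, 0.1, 3.0]
position: [0.5507, -0.141, 0.3185]
force: [-5.6, 0.8, 10.3]
position: [0.5509, -0.1411, 0.318]
force: [-8.9, 0.8, 18.1]
```

```bash
python3 -m inch '0 0 0 0 0; 0 0 0 0 0; 0 0 0 0 0' | egrep 'pos|force: \['; python3 -m inch '-0.0003 0 0.0004 0 0; -0.0003 0 0.0004 0 0; -0.0003 0 0.0004 0 0' | egrep 'pos|force: \['
```

```text
position: [0.5509, -0.1411, 0.318]
force: [-10.3, 1.4, 17.2]
position: [0.551, -0.1412, 0.3178]
force: [-10.8, 2.2, 20.4]
```

```bash
python3 -c "
from h import *
s=arm.observe();F=s['force'];M=s['ft_torque'];print(F,M)
rz=-.178
# M = r x F -> solve rx, ry
ry=(M[0]+rz*F[1])/F[2]; rx=(rz*F[0]-M[1])/F[2]; print('rx,ry',rx,ry,'check Mz',rx*F[1]-ry*F[0],M[2], s['position'])
u=np.array([-.574,.027,.819]);print('along',F@u)"
```

```text
[-10.8251   2.1729  20.404 ] [0.4117 2.636  0.0363]
rx,ry -0.03475380293569124 0.0012197932277990715 check Mz -0.0623134028105648 0.03629499163420112 [ 0.551  -0.1412  0.3178]
along 22.98320517176556
```

About 23 N along the slot with no give suggests it is on the stop. I'll back off and press again to tell elastic contact from carriage travel.

```bash
python3 -m inch '0.0022 0 -0.0034 0 0; 0.0022 0 -0.0034 0 0; 0.0022 0 -0.0034 0 0' | egrep 'pos|force: \['; for i in 1 2 3; do python3 -m inch '-0.0003 0 0.0005 0 0; -0.0006 0 0.001 0 0; -0.0006 0 0.001 0 0; -0.0006 0 0.001 0 0' | egrep 'pos|force: \['; done
```

```text
position: [0.5499, -0.1408, 0.3199]
force: [0.7, -0.3, 0.4]
position: [0.5503, -0.1409, 0.3189]
force: [-2.4, -0.1, 2.7]
position: [0.5505, -0.1409, 0.3184]
force: [-5.1, 1.0, 10.3]
position: [0.5508, -0.1411, 0.318]
force: [-8.9, 1.8, 18.5]
```

The response is elastic and repeats, so nothing moved while I pressed. I'll lift clear and measure how far it stands out against the neighbours, which stand out 28 mm.

```bash
python3 -m inch '0 0 -0.03 0 0; 0 0 -0.07 0 0; 0 0 -0.07 0 0' | egrep 'pos|force: \['
cat > prot.py <<'E'
from h import *
for cam in("scene","top"):
    acc=np.mean([arm.get_image(cam).astype(float) for _ in range(3)],0).astype(np.uint8);hsv=cv2.cvtColor(acc,cv2.COLOR_RGB2HSV)
    H,S,V=[hsv[:,:,k] for k in range(3)];m=((H>130)&(H<170)&(S>55)).astype(np.uint8)
    n,l,st,ce=cv2.connectedComponentsWithStats(m)
    for k in range(1,n):
        if st[k,4]>25: print(cam,"purple",st[k],ce[k][::-1])
    ex=np.array([np.cos(-.048),np.sin(-.048),0]);ey=np.array([-ex[1],ex[0],0]);z=np.array([0,0,1.])
    for j,nm in((0,"free"),(1,"left"),(-1,"right")):
        b=np.array([.5625,-.141,.12])+j*.088*ey
        for p in ((.02,.024,.028,.034) if j==0 else (.028,)):
            # band centre on back face, 10 mm from tail
            q=b+(p-.010)*(-.574*ex+.819*z)+.004*(.819*ex+.574*z);print(cam,nm,p,"band centre",proj(cam,q))
E
python3 prot.py; tail -0 prot.py
```

```text
position: [0.553, -0.1416, 0.3918]
force: [0.1, -0.1, 0.0]
scene purple [170 188  15   9 105] [191.4952 177.181 ]
scene purple [200 194  17  10 115] [198.713  208.3217]
scene purple [233 200  16   9 107] [203.8505 240.6822]
scene purple [337 270   6   8  37] [273.1892 339.1351]
scene purple [350 271   7   8  38] [274.7105 352.6316]
scene purple [377 275   7   8  41] [278.2439 379.9024]
scene purple [391 277   7   7  40] [279.85  393.725]
scene purple [404 277   8   9  45] [281.3333 407.5111]
scene purple [336 279   6   9  40] [283.325 338.55 ]
scene purple [350 281   6   9  40] [285.05  352.275]
scene purple [364 284   6   7  37] [286.9459 366.3243]
scene purple [377 285   7   8  43] [288.5116 380.    ]
scene purple [391 287   7   8  43] [290.2791 393.9302]
scene free 0.02 band centre [201.294  207.6178]
scene free 0.024 band centre [199.9191 207.7465]
scene free 0.028 band centre [198.5408 207.8755]
scene free 0.034 band centre [196.467  208.0695]
scene left 0.028 band centre [204.6853 240.2097]
scene right 0.028 band centre [192.4972 176.0725]
top purple [134 127   6   6  27] [129.5926 136.4074]
top purple [111 128   6   6  27] [130.7407 113.7407]
top purple [145 135   6   6  29] [137.5862 147.5862]
top purple [156 134   6   7  27] [137.1111 158.9259]
top purple [100 137   6   6  28] [139.75   102.3929]
top purple [111 137   6   6  29] [139.4138 113.6552]
top purple [122 136   6   6  27] [138.7407 124.7407]
top free 0.02 band centre [173.5131 281.6395]
top free 0.024 band centre [173.9963 281.7141]
top free 0.028 band centre [174.4825 281.7893]
top free 0.034 band centre [175.2177 281.9028]
top left 0.028 band centre [173.2558 250.7134]
top right 0.028 band centre [175.7104 312.8957]
```

The band stands at row 198.7. Against the neighbours that is about 24–25 mm out, or roughly 47.5 mm down, past the deepest possible landing depth and inside the home range. I'll press once more, slightly firmer but well under the limit, to confirm the stop.

```bash
python3 -m inch '0.002 0 0.03 0 0; 0.002 0 0.06 0 0; 0.002 0 0.066 0 0; 0.001 0 0.0685 0 0; 0 0 0.07 0 0' | egrep 'pos|force: \['; for i in 1 2; do python3 -m inch '-0.0002 0 0.0003 0 0; -0.0003 0 0.0005 0 0; -0.0003 0 0.0005 0 0' | egrep 'pos|force: \['; done
```

```text
position: [0.5496, -0.1412, 0.3177]
force: [-20.3, 2.2, 30.9]
position: [0.5498, -0.1413, 0.3181]
force: [-17.5, 1.6, 26.4]
position: [0.5498, -0.1413, 0.3178]
force: [-19.4, 3.6, 30.1]
```

It is firm at about 35 N with no travel, so this is the hard stop. I'll let go and check.

```bash
python3 -m inch '0.001 0 -0.002 0 0; 0.002 0 -0.01 0 0; 0.002 0 -0.05 0 0; 0.002 0 -0.08 0 0; 0.002 0 -0.08 0 0' | egrep 'pos|force: \['; python3 prot.py | egrep 'scene (purple \[(1[67]|20|23)|free)'
```

```text
position: [0.5515, -0.1414, 0.4007]
force: [0.1, 0.9, -0.4]
scene purple [170 188  15   9 107] [191.5794 177.2897]
scene purple [200 194  17  10 117] [198.5983 208.1111]
scene purple [233 200  16   9 104] [203.75   240.6346]
scene free 0.02 band centre [201.294  207.6178]
scene free 0.024 band centre [199.9191 207.7465]
scene free 0.028 band centre [198.5408 207.8755]
scene free 0.034 band centre [196.467  208.0695]
```

```bash
python3 -c "
from cell import arm
s=arm.observe();print(s['clock'],s['force']);print(arm.sign_off())"
```

```text
19.15 [0.39088541 0.29357918 0.39216705]
the job is handed in; nothing more can be done
None
```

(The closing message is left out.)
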